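# Shake a paint bottle on the touch mixer of an airbrush bench

### The arm

A 6-joint arm with a two-finger parallel gripper is mounted at the origin on the work surface. World frame = base frame: x ahead of the robot, y to its left, z up, the work surface at z = 0. Lengths are in mm, angles in rad, forces in N, time in s.
With the tool pointing down it reaches from about 350 to 875 mm from the base axis. Payload 4.2 kg.
Tool frame: the origin (TCP) lies between the finger pads, 19 mm behind the fingertips; this is the grasp point; z points along the fingers, y is the line along which they close (so a half turn about z gives the same grasp; the last joint's range is limited). The gripper opens to 85 mm and grips with 20 to 120 N. Pads are 22 mm wide; open, the fingers measure 114 mm over their backs; the gripper's body (76 mm by 85 mm) begins 54 mm behind the grasp point. The pads swing forward as they close: fully open they stand 13 mm farther back than shut.
Start: joints at [-1.022, 0.385, 0.008, 0, -1.194, -0.259], TCP at [178.616, -598.912, 250.012] pointing down, gripper open.
Joint ranges: [-3.14, 3.14], [-1.21, 2.06], [-1.07, 1.41], [-3.16, 2.05], [-2.99, -0.16], [-3.1, 3.1]. Speed limits (rad/s): [2.79, 2.79, 3.14, 3.14, 3.14, 3.14].

### API

Orientations are given as a unit quaternion [x, y, z, w].
In Python, from bench import arm, eyes gives the robot as it stands (arm), with the cameras (eyes).
- The arm moves only by the shell command python3 jog.py [OPENING], which reads ROWS from standard input. ROWS is a JSON list of rows, 1 to 10 of them, each written [[dx, dy, dz], [rx, ry, rz]]: dx, dy, dz in shares of 1000 mm (1.0 is 1000 mm), then a rotation vector rx, ry, rz in parts of the range, where 1.0 means pi rad; each row is the pose to reach, as a shift and turn from the pose commanded when the command began, along the tool's axes at that moment; what a row does not reach only later rows make up. A row lasts 1/10 s, in which the tool goes at most 50 mm and 0.15 rad, less where a joint would pass 70% of its speed; a pose out of reach is approached as far as the arm can. OPENING is the finger opening in mm, set as the command begins (- or left out keeps the last). The fingers move at their own pace and stop on an object; the grip force is fixed at half the most. Time passes only in rows, so rows that do not move let the fingers close. It prints the time, the measured TCP pose, the force, the opening and the grip force at its end. A shift or turn number past 1, either way, is cut back to 1. Input that does not fit is refused with a message, and nothing moves.
- arm.read_state(): the state, without advancing time (a new reading comes with each control period).
- eyes.get_image(name): name is "scene" or "top" or "wrist"; returns the picture (420x560x3 uint8, blue, green, red); there is no depth.
- eyes.get_calibration(name): a dict with "K" (3x3 intrinsics, pixels), "rvec" (rotation vector, rad) and "tvec" (3), from world to camera coordinates, as OpenCV has them. Camera axes: x right, y down, z forward; pixel columns grow to the right and rows downward; lengths in mm; the calibration is good to about 2 mm. A picture is of the moment at which its call begins: read the wrist's pose just before it. get_calibration takes no time and is no camera call; for the wrist camera it gives the pose at the moment of the call.
- arm.job_done(): hands the job in; it is judged then, once.
The state is a dict: "clock": time; "joints": joint angles; "joint_vel": joint speeds; "joint_efforts": joint torques, N m; "position": TCP position; "ee_rot": TCP orientation; "contact_force": force on the tool from outside, world axes, zero at the start; "wrist_torque": the same for the moment, N m; "gripper_width": finger opening in mm; "grasp_force": force on a finger pad.
Only numpy, scipy, OpenCV 4.12 (cv2) and the standard library are available. Lean on these libraries where they do the work, as an engineer would, in place of code of your own. Each camera call takes 0.05 s, during which the arm holds its last target. There are 200 camera calls.

### The job

Switch the paint mixer on with its red toggle, then take the yellow-capped paint bottle out of the rack, set it upright in the mixer's rubber cup and press it down gently until the sprung head meets its stop. Finish while still gripping the bottle and holding it there, with the head kept right down against its stop and no harder than it needs, and leave everything else on the bench where it is.

Things in the scene. Friction and masses are not known exactly. Their poses are not given: they have to be found in the camera images.
- mixer: Touch-type paint mixer, fixed: blue housing 150 mm (its x) by 110 mm (y), flat grey deck 60 mm above the bench. Origin under the housing's middle; x runs from its front panel to its back. On the deck, at y = 0: the red toggle at x = -50 mm; at x = +20 mm a round bearing (72 mm across, 8 mm high) and above it the black rubber cup head. It does not shake: the head only sinks.
- cup_floor (a point): Centre of the inner floor of the rubber cup on the mixer's head (moves with it); 86 mm above the bench when the head is up. The cup is a cone open upwards: inside 41 mm across at the floor, 52 mm at the rim, 12 mm deep (outside 62 mm at the rim).
- mixer_head (a joint): How far the cup head is pressed down, m: 0 is up, 0.008 is the hard stop. A spring pushes it up: about 5 N to start it moving, rising to about 10 N at the stop; it rises again when let go.
- mixer_switch (a joint): Red bat toggle on the mixer's deck, rad: 0 (off) leans to the mixer's -x, 0.8 (on) leans to its +x; it hinges on the deck at mixer x = -50 mm, 60 mm above the bench, turns about the mixer's y axis, stays where it is left, and takes about 1 to 2 N.
- switch_tip (a point): Tip of the toggle, 31 mm from its hinge; the bat is about 11 mm thick.
- rack: Fixed plywood paint rack, 70 mm (its x) by 225 mm (its y) by 30 mm high, origin under its middle. Three round holes 41 mm across and 22 mm deep (floor 8 mm above the bench) stand in a row along its y axis, 75 mm apart, each with a bottle.
- bottle_yellow: Paint bottle with a yellow cap and an olive green label, loose in one of the rack's holes: straight round body 38 mm across up to 72 mm, cap 25 mm across, 107 mm tall in all, 55 to 110 g. Origin at the centre of its underside, z along the bottle.
- bottle_black: Same bottle with a black cap and grey label, in the rack; leave it.
- bottle_white: Same bottle with a white cap and brown label, in the rack; leave it.
- tin: Small round brass tin with a brown lid, 51 mm across, 20 mm high, loose between rack and mixer; origin under its middle; leave it.
- cup: Red plastic cup, 72 mm across, 95 mm tall, loose; leave it.
- hull: Grey model tank hull, 90 by 165 by 56 mm, loose on the masking sheet; leave it.
- tape: Red tape measure, 65 by 70 by 34 mm, loose; leave it.

How it is judged:
By the outcome, as a careful person would: the job done as asked, in the order asked, and still so for the second after the job is handed in, while the arm keeps its last pose, push and grip.
It also fails if it takes over 64 s, if anything falls off the work surface, if the arm or the gripper's body presses on something with over 40 N, if the wrist force passes 120 N, or if a joint passes its speed limit or range.

## Working session

There is one attempt and no reset: what is moved stays moved. The work goes in short steps, Python scripts to look and compute and a shell command to move; the robot and the scene stay as the last step left them, time stands still between calls to the robot, and variables do not carry over. Pictures are saved under pics/ and viewed, at most 10 in all, crops included, and the job is handed in when it is done.

```bash
ls; mkdir -p pics
python3 - <<'E'
from bench import arm, eyes
import cv2,numpy as np
s=arm.read_state();print(s)
for n in("scene","top"):
    cv2.imwrite(f"pics/{n}0.png",eyes.get_image(n));c=eyes.get_calibration(n)
    R=cv2.Rodrigues(np.array(c["rvec"],float))[0];print(n,np.array(c["K"]).round(1).tolist(),(-R.T@np.array(c["tvec"]).ravel()).round(),R.round(2).tolist())
E
```

```text
bench.py
jog.py
pics
{'clock': 0.0, 'joints': array([-1.02239776e+00,  3.85542531e-01,  6.59710701e-03, -5.12013202e-04,
       -1.19401525e+00, -2.58587299e-01]), 'joint_vel': array([-0.00015436,  0.00095146,  0.00112266, -0.00023612,  0.00034516,
        0.00050494]), 'joint_efforts': array([ 3.20261579e-04, -3.92293167e+01,  1.88405460e+01,  4.18624565e+00,
       -4.50421343e-03, -7.05626150e-06]), 'position': array([ 178.45697112, -598.39349378,  248.91684948]), 'ee_rot': array([-1.44305505e-01,  9.89532563e-01,  1.08869441e-03, -2.06058382e-04]), 'contact_force': array([-0.17314101,  0.01822485,  0.24830079]), 'wrist_torque': array([0.02225932, 0.01366785, 0.01781041]), 'grasp_force': 0.0, 'gripper_width': 85.30164216565274}
scene [[466.2, 0.0, 274.9], [0.0, 466.2, 211.6], [0.0, 0.0, 1.0]] [ 921. -501. 1075.] [[0.86, 0.5, 0.0], [0.44, -0.75, -0.49], [-0.25, 0.43, -0.87]]
top [[533.3, 0.0, 270.2], [0.0, 533.3, 206.5], [0.0, 0.0, 1.0]] [ 396.  -12. 1286.] [[0.03, -1.0, -0.01], [-0.98, -0.03, -0.2], [0.2, 0.01, -0.98]]
```

View pics/top0.png

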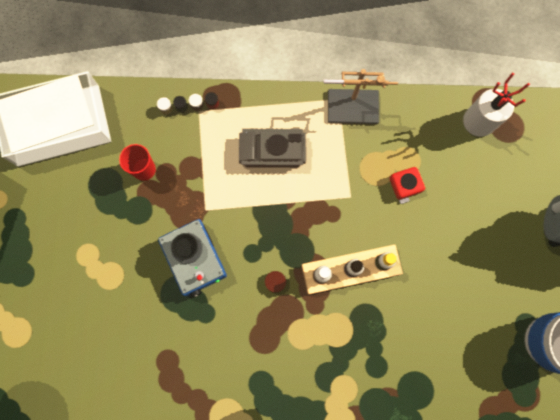

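View pics/scene0.png

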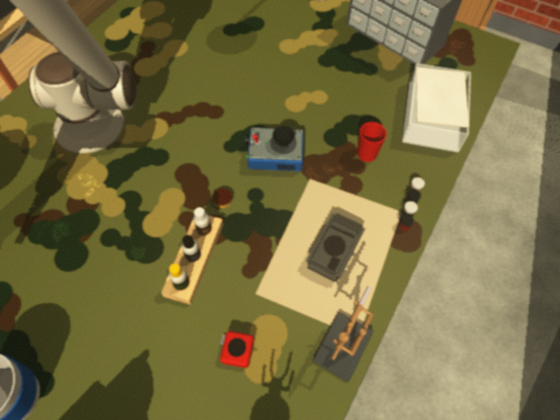

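Top view: mixer at about (192,258) with its cup at (187,247) and toggle at (199,278); yellow cap at (391,259), white (323,273), black (355,268), tin (276,282). In the scene view: toggle (256,137), cup (284,138), yellow cap (177,270).

```bash
cat > h.py <<'E'
import cv2,numpy as np
from bench import arm, eyes
def cam(n):
    c=eyes.get_calibration(n);return np.array(c["K"],float),cv2.Rodrigues(np.array(c["rvec"],float))[0],np.array(c["tvec"],float).ravel()
def ray(C,p):
    K,R,t=C;d=R.T@np.linalg.inv(K)@np.array([p[0],p[1],1.]);return -R.T@t,d/np.linalg.norm(d)
def plane(C,p,z):
    o,d=ray(C,p);return o+d*(z-o[2])/d[2]
def tri(C1,p1,C2,p2):
    P=[C[0]@np.c_[C[1],C[2]] for C in(C1,C2)]
    X=cv2.triangulatePoints(P[0],P[1],np.array(p1,float),np.array(p2,float)).ravel();X=X[:3]/X[3]
    g=[np.linalg.norm(np.cross(X-ray(C,p)[0],ray(C,p)[1])) for C,p in((C1,p1),(C2,p2))]
    return X,max(g)
def blobs(im,lo,hi,roi,amin=5):
    x0,y0,x1,y1=roi;h=cv2.cvtColor(im[y0:y1,x0:x1],cv2.COLOR_BGR2HSV);m=cv2.inRange(h,lo,hi)
    n,l,s,c=cv2.connectedComponentsWithStats(m)
    return sorted([(int(s[i,4]),(c[i]+[x0,y0]).round(2).tolist(),(s[i,:4]+[x0,y0,0,0]).tolist()) for i in range(1,n) if s[i,4]>=amin],reverse=True)
E
python3 - <<'E'
from h import *
a=cv2.imread("pics/top0.png");b=cv2.imread("pics/scene0.png")
Y=((22,150,120),(35,255,255));R=((0,150,90),(6,255,255))
for n,i,r1,r2 in(("top",a,(370,240,405,280),(185,262,215,292)),("scene",b,(165,255,195,290),(245,125,270,150))):
    print(n,blobs(i,*Y,r1),blobs(i,*R,r2))
A=cv2.resize(a[205:305,145:245],None,fx=4,fy=4,interpolation=2);B=cv2.resize(b[105:205,235:335],None,fx=4,fy=4,interpolation=2)
cv2.imwrite("pics/mix.png",np.hstack([A,B]))
A=cv2.resize(a[235:300,295:410],None,fx=5,fy=5,interpolation=2);cv2.imwrite("pics/rack.png",A)
E
```

```text
top [(81, [390.35, 258.25], [386, 254, 10, 10])] [(20, [198.9, 277.05], [197, 275, 5, 5])]
scene [(131, [174.02, 269.34], [168, 262, 13, 15])] [(30, [255.17, 137.37], [253, 134, 5, 8])]
```

View pics/mix.png

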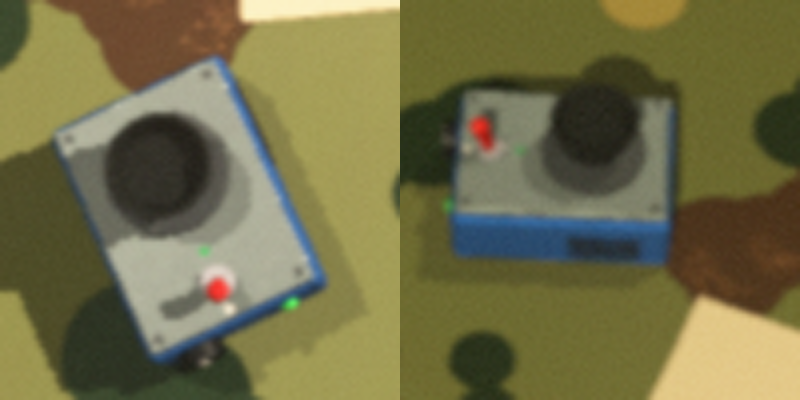

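View pics/rack.png

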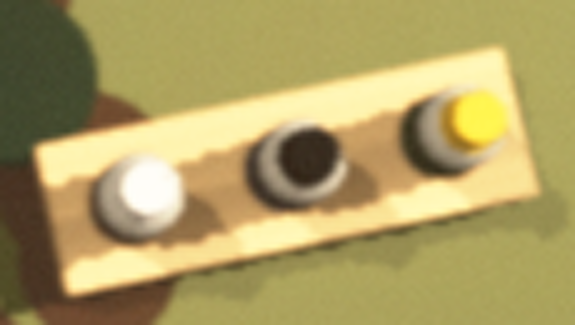

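The mixer crops show the deck corners, the black cup and the red bat leaning toward the front; in the rack crop the yellow cap sits at the right-hand hole, bottle leaning a little to the right. Computing poses next.

Run:
```python
from h import *
T=cam("top");S=cam("scene")
dt=np.array([(55,132),(218,58),(325,280),(153,358)])/4+[145,205]-.4
ds=(np.array([(276,100),(270,220),(55,212),(63,90)])/4+[235,105]-.4)
pt=[plane(T,p,60)[:2] for p in dt];ps=[plane(S,p,60)[:2] for p in ds]
for n,P in(("top",pt),("scene",ps)):
    P=np.array(P);print(n,P.round(1).tolist(),"c",P.mean(0).round(1),"sides",[round(float(np.linalg.norm(P[i]-P[i-1])),1) for i in range(4)])
    r=cv2.minAreaRect(P.astype(np.float32));print(r)
c1=np.array([157,162])/4+[145,205]-.4;c2=np.array([195,122])/4+[235,105]-.4
print("cup",plane(T,c1,98).round(1),plane(S,c2,98).round(1),tri(T,c1,S,c2))
print("toggle",tri(T,(198.9,277.05),S,(255.17,137.37)),plane(T,(198.9,277.05),84))
print("yel",tri(T,(390.35,258.25),S,(174.02,269.34)),plane(T,(390.35,258.25),108),plane(S,(174.02,269.34),105))
rk=np.array([(35,148),(503,48),(540,192),(68,297)])/5+[295,235]-.4
P=np.array([plane(T,p,30)[:2] for p in rk]);c=P.mean(0);u=(P[1]+P[2]-P[0]-P[3])/2
print("rack",P.round(1).tolist(),c,np.linalg.norm(u),"hole",c+75*u/np.linalg.norm(u),np.degrees(np.arctan2(u[1],u[0])))
for n,p in(("white",(148/5+295,190/5+235)),("black",(307/5+295,155/5+235))):print(n,plane(T,p,113))
print(plane(T,(276,282),20))
```

```text
top [[569.2, 261.2], [615.6, 169.0], [488.4, 100.2], [441.4, 195.9]] c [528.7 181.6] sides [143.5, 103.2, 144.5, 106.6]
((528.801513671875, 180.7014617919922), (145.12013244628906, 106.58135223388672), 27.061933517456055)
scene [[572.1, 261.4], [617.4, 169.7], [490.3, 102.7], [440.0, 194.1]] c [530. 182.] sides [148.2, 102.3, 143.7, 104.3]
((529.7261962890625, 181.2823486328125), (148.24000549316406, 104.27435302734375), 26.992456436157227)
cup [548.5 194.2  98. ] [547.7 189.3  98. ] (array([547.77230225, 193.59472904,  94.45929694]), np.float64(2.1757642029468913))
toggle (array([479.2379179 , 158.50739546,  78.63074287]), np.float64(0.8702939083609582)) [479.33649453 158.22191292  84.        ]
yel (array([ 530.64281363, -267.17233413,  107.42717097]), np.float64(2.0959791558724157)) [ 531.62654594 -265.82836525  108.        ] [ 528.18498561 -268.09524303  105.        ]
rack [[520.4, -74.0], [574.3, -294.6], [506.9, -310.7], [451.6, -90.7]] [ 513.28768499 -192.49774471] 226.94258644864416 hole [ 531.32806978 -265.29571526] -76.0816769005627
white [ 494.40820312 -120.6317255   113.        ]
black [ 511.7928834  -190.16269812  113.        ]
[477.67995307 -15.06264042  20.        ]
```

```bash
cat >> h.py <<'E'
from scipy.spatial.transform import Rotation as Ro
def delta(tgt,yaw_y=None):
    "tool-axis shift and turn to TCP target; yaw_y = world angle (deg, mod 180) of the tool's y, tool kept vertical"
    s=arm.read_state();R=Ro.from_quat(s["ee_rot"]);d=R.inv().apply(np.array(tgt)-s["position"])
    y=R.as_matrix()[:,1];a=np.degrees(np.arctan2(y[1],y[0]))
    r=np.zeros(3)
    if yaw_y is not None:
        t=a+(yaw_y-a+90)%180-90;c,q=np.cos(np.radians(t)),np.sin(np.radians(t))
        r=(R.inv()*Ro.from_matrix(np.array([[q,c,0],[-c,q,0],[0,0,-1]]))).as_rotvec()
    print("yaw",a.round(1),"pos",s["position"].round(1),"row",d.round(1),r.round(3),"t",s["clock"])
E
python3 -c "
from h import *
delta((430,-200,240));delta((458,145,190),117.5)"
```

```text
yaw 106.6 pos [ 178.5 -598.5  249. ] row [-354.9  310.     9.6] [0. 0. 0.] t 0.1Traceback (most recent call last):
  File "<string>", line 3, in <module>
    delta((430,-200,240));delta((458,145,190),117.5)
                          ~~~~~^^^^^^^^^^^^^^^^^^^^^
  File "h.py", line 26, in delta
    r=(R.inv()*Ro.from_matrix(np.array([[q,c,0],[-c,q,0],[0,0,-1]]))).as_rotvec()
               ~~~~~~~~~~~~~~^^^^^^^^^^^^^^^^^^^^^^^^^^^^^^^^^^^^^^^
  File "scipy/spatial/transform/_rotation.pyx", line 1143, in scipy.spatial.transform._rotation.Rotation.from_matrix
ValueError: Non-positive determinant (left-handed or null coordinate frame) in rotation matrix 0: [[ 0.88701083 -0.46174861  0.        ]
 [ 0.46174861  0.88701083  0.        ]
 [ 0.          0.         -1.        ]].
```

The rows are not in the units I measure in: shifts go in shares of 1000 mm and turns go in shares of pi rad. I convert before sending: -355 mm is -0.355, 310 mm is 0.31.

```bash
sed -i 's/\[\[q,c,0\],\[-c,q,0\]/[[-q,c,0],[c,q,0]/' h.py
echo '[[[-0.355, 0.31, 0.01], [0, 0, 0]], [[-0.355, 0.31, 0.01], [0, 0, 0]], [[-0.355, 0.31, 0.01], [0, 0, 0]], [[-0.355, 0.31, 0.01], [0, 0, 0]], [[-0.355, 0.31, 0.01], [0, 0, 0]], [[-0.355, 0.31, 0.01], [0, 0, 0]], [[-0.355, 0.31, 0.01], [0, 0, 0]], [[-0.355, 0.31, 0.01], [0, 0, 0]], [[-0.355, 0.31, 0.01], [0, 0, 0]], [[-0.355, 0.31, 0.01], [0, 0, 0]]]' | python3 jog.py 0
python3 -c "
from h import *
delta((458,145,190),117.5)"
```

```text
clock: 1.1
position: [431.6, -197.4, 239.8]
ee_rot: [-0.146, 0.989, 0.0, 0.0]
contact_force: [-0.1, -0.1, 0.8]
gripper_width: 0.3
grasp_force: 0.0
yaw 106.8 pos [ 431.6 -197.4  239.8] row [-124.3  320.2   49.9] [ 0.     0.    -0.187] t 1.1
```

Converted, 320 mm is 0.32, -124 mm is -0.124, -0.187 rad is -0.0595.

```bash
echo '[[[-0.124, 0.32, 0.05], [0, 0, -0.0595]], [[-0.124, 0.32, 0.05], [0, 0, -0.0595]], [[-0.124, 0.32, 0.05], [0, 0, -0.0595]], [[-0.124, 0.32, 0.05], [0, 0, -0.0595]], [[-0.124, 0.32, 0.05], [0, 0, -0.0595]], [[-0.124, 0.32, 0.05], [0, 0, -0.0595]], [[-0.124, 0.32, 0.05], [0, 0, -0.0595]], [[-0.124, 0.32, 0.05], [0, 0, -0.0595]], [[-0.124, 0.32, 0.05], [0, 0, -0.0595]]]' | python3 jog.py
python3 - <<'E'
from h import *
i=eyes.get_image("wrist");C=cam("wrist");cv2.imwrite("pics/w1.png",i)
print(blobs(i,(0,150,80),(6,255,255),(0,0,560,420),60)[:4])
for X in((485,158.6,60),(475,153,88),(547,191,98)):print(cv2.projectPoints(np.array([X],float),cv2.Rodrigues(C[1])[0],C[2],C[0],None)[0].round())
E
```

```text
clock: 2.0
position: [457.1, 142.5, 189.3]
ee_rot: [-0.237, 0.971, -0.0, -0.001]
contact_force: [1.0, -0.6, 0.5]
gripper_width: 0.0
grasp_force: 0.0
[(275, [93.4, 112.5], [73, 103, 40, 21]), (172, [282.23, 249.99], [275, 243, 16, 14])]
[[[282. 248.]]]
[[[281. 248.]]]
[[[282. 355.]]]
```

View pics/w1.png

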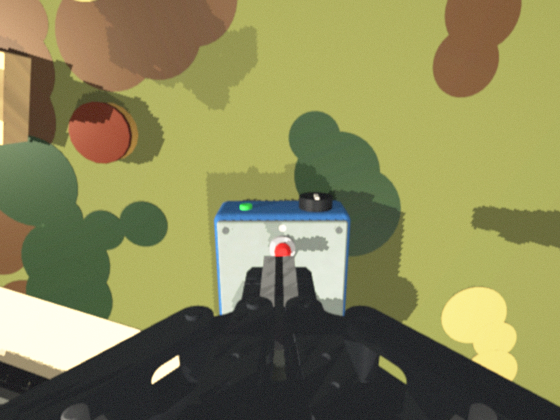

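The wrist view confirms it: the toggle is at (282,250), centred on the deck (217–348) and in line with the fingers. Descending in front of it.

Converted, 94 mm is 0.094, 3 mm is 0.003.

```bash
python3 -c "
from h import *
delta((453.9,142.5,96),117.5)"
echo '[[[0.003, 0, 0.094], [0, 0, 0]], [[0.003, 0, 0.094], [0, 0, 0]], [[0.003, 0, 0.094], [0, 0, 0]], [[0.003, 0, 0.094], [0, 0, 0]]]' | python3 jog.py
python3 -c "
from h import *
delta((529.3-58*.887,181.7-58*.4617,96),117.5)"
```

```text
yaw 117.3 pos [457.1 141.5 189.6] row [ 2.3  2.4 93.6] [-0.    -0.001 -0.003] t 2.05
clock: 2.45
position: [455.5, 139.3, 96.7]
ee_rot: [-0.236, 0.972, -0.0, -0.0]
contact_force: [0.2, -0.2, 1.2]
gripper_width: -0.2
grasp_force: 0.0
yaw 117.3 pos [455.5 139.3  96.7] row [-27.1   3.6   0.7] [-0.001 -0.001 -0.004] t 2.45
```

Converted, -23 mm is -0.023, -20 mm is -0.02.

```bash
echo '[[[-0.006, 0.003, 0], [0, 0, 0]], [[-0.01, 0.003, 0], [0, 0, 0]], [[-0.014, 0.003, 0], [0, 0, 0]], [[-0.017, 0.003, 0], [0, 0, 0]], [[-0.02, 0.003, 0], [0, 0, 0]], [[-0.023, 0.003, 0], [0, 0, 0]]]' | python3 jog.py
echo '[[[-0.002, 0, 0], [0, 0, 0]], [[-0.004, 0, 0], [0, 0, 0]], [[-0.004, 0, 0], [0, 0, 0]]]' | python3 jog.py
python3 -c "
from h import *
delta((529.3-58*.887,181.7-58*.4617,96),117.5);i=eyes.get_image('top');cv2.imwrite('pics/x.png',i)
"
```

```text
clock: 3.05
position: [474.0, 153.6, 96.1]
ee_rot: [-0.236, 0.972, -0.0, -0.0]
contact_force: [-1.8, -0.8, 1.7]
gripper_width: -0.1
grasp_force: 1.1
clock: 3.35
position: [478.0, 155.6, 96.0]
ee_rot: [-0.236, 0.972, 0.0, 0.0]
contact_force: [-1.3, -0.4, 0.6]
gripper_width: 0.1
grasp_force: 0.5
yaw 117.3 pos [478.  155.6  96. ] row [ 0.5 -0.6  0. ] [-0.     0.001 -0.003] t 3.35
```

Converted, -2 mm is -0.002, -1 mm is -0.001.

```bash
for k in 1 2; do echo '[[[-0.001, 0, 0], [0, 0, 0]], [[-0.002, 0, 0], [0, 0, 0]], [[-0.002, 0, 0], [0, 0, 0]]]' | python3 jog.py | grep -E 'posi|contact'; done
```

```text
position: [478.6, 155.8, 95.8]
contact_force: [-4.1, -1.0, 2.4]
position: [479.0, 156.0, 95.6]
contact_force: [-7.7, -0.6, 4.7]
```

The toggle met its end stop (the force rises while position holds). Backing off and checking.

Converted, -100 mm is -0.1, 30 mm is 0.03.

```bash
echo '[[[0.015, 0, 0], [0, 0, 0]], [[0.03, 0, 0], [0, 0, 0]], [[0.03, 0, -0.1], [0, 0, 0]], [[0.03, 0, -0.1], [0, 0, 0]], [[0.03, 0, -0.1], [0, 0, 0]], [[0.03, 0, -0.1], [0, 0, 0]]]' | python3 jog.py -
python3 - <<'E'
from h import *
a=eyes.get_image("top");b=eyes.get_image("scene");R=((0,150,90),(6,255,255))
w=eyes.get_image("wrist");C=cam("wrist")
print(arm.read_state()["position"],blobs(w,*R,(180,180,400,300)),blobs(a,*R,(180,255,215,292)),blobs(b,*R,(245,125,270,150)))
for X in((474,153,88),(496,164,88),(485,158.6,60)):print(cv2.projectPoints(np.array([X],float),cv2.Rodrigues(C[1])[0],C[2],C[0],None)[0].round(),cv2.projectPoints(np.array([X],float),cv2.Rodrigues(cam("scene")[1])[0],cam("scene")[2],cam("scene")[0],None)[0].round(1))
delta((531.2,-265.8,220),14)
E
```

```text
clock: 4.6
position: [455.7, 144.4, 197.6]
ee_rot: [-0.236, 0.972, 0.001, 0.003]
contact_force: [0.1, 0.3, -1.4]
gripper_width: 0.0
grasp_force: 0.0
[454.1204197  143.25452151 194.87715181] [(89, [279.17, 251.12], [275, 246, 10, 11])] [] [(28, [260.07, 137.82], [257, 135, 7, 7])]
[[[278. 246.]]] [[[252.6 135.7]]]
[[[278. 277.]]] [[[261.8 136.2]]]
[[[278. 247.]]] [[[257.5 142.4]]]
yaw 117.3 pos [454.1 143.3 194.9] row [ 119.2 -398.8  -24.9] [ 1.000e-03 -1.000e-03 -1.339e+00] t 4.75
```

The red bat has moved from 255.2 to 260.1 px in the scene view (the hinge is at 257.5), symmetric about its hinge, so it is on. Now the bottle.

Converted, -399 mm is -0.399, 119 mm is 0.119, -1.339 rad is -0.4262.

```bash
echo '[[[0.119, -0.399, -0.025], [0, 0, -0.4262]], [[0.119, -0.399, -0.025], [0, 0, -0.4262]], [[0.119, -0.399, -0.025], [0, 0, -0.4262]], [[0.119, -0.399, -0.025], [0, 0, -0.4262]], [[0.119, -0.399, -0.025], [0, 0, -0.4262]], [[0.119, -0.399, -0.025], [0, 0, -0.4262]], [[0.119, -0.399, -0.025], [0, 0, -0.4262]], [[0.119, -0.399, -0.025], [0, 0, -0.4262]], [[0.119, -0.399, -0.025], [0, 0, -0.4262]], [[0.119, -0.399, -0.025], [0, 0, -0.4262]]]' | python3 jog.py 65
python3 - <<'E'
from h import *
delta((531.2,-265.8,170),14)
w=eyes.get_image("wrist");C=cam("wrist");cv2.imwrite("pics/w2.png",w)
print(blobs(w,(22,150,120),(35,255,255),(0,0,560,420),200)[:3])
for X in((531.2,-265.8,108),):print(cv2.projectPoints(np.array([X],float),cv2.Rodrigues(C[1])[0],C[2],C[0],None)[0].round())
E
```

```text
clock: 5.75
position: [531.8, -268.8, 218.9]
ee_rot: [0.787, -0.617, -0.001, 0.001]
contact_force: [-0.5, 0.5, 0.3]
gripper_width: 65.0
grasp_force: 0.0
yaw -166.2 pos [ 531.8 -268.8  218.9] row [-3.1 -0.2 48.9] [ 0.003  0.001 -0.004] t 5.75
[(1144, [278.36, 212.42], [262, 193, 35, 41])]
[[[277. 221.]]]
```

View pics/w2.png

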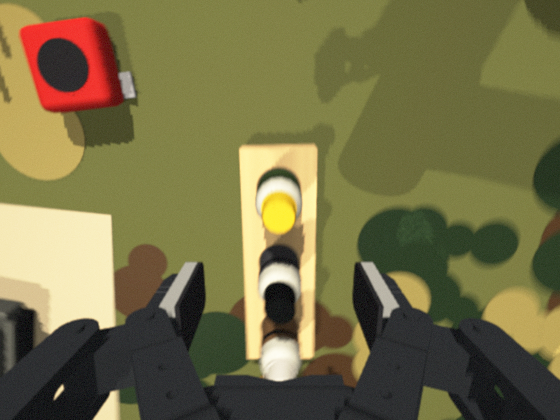

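The yellow cap is at (278,212), between the fingers in the closing direction, with free space beside the rack.

```bash
python3 - <<'E'
from h import *
w=cv2.imread("pics/w2.png");C=cam("wrist")
print(plane(C,(278.4,212.4),108),plane(C,(278.4,207),115),plane(C,(278.4,212.4),103),C[0][0,0])
# rack far/near edges
print([plane(C,p,30).round(1) for p in((240,147),(317,145),(247,358),(312,358))])
E
echo '[[[-0.002, 0, 0.075], [0, 0, 0]], [[-0.002, 0, 0.075], [0, 0, 0]], [[-0.002, 0, 0.075], [0, 0, 0]]]' | python3 jog.py
python3 -c "
from h import *
delta((531.2,-266.5,70),14)"
```

```text
[ 531.84663528 -272.46945476  108.        ] [ 533.32142133 -278.30072644  115.        ] [ 531.45992549 -270.97982272  103.        ] 345.9608525843435
[array([ 573.8, -300.2,   30. ]), array([ 507.6, -318.5,   30. ]), array([518.9, -81.4,  30. ]), array([450.8, -98.2,  30. ])]
clock: 6.1
position: [528.1, -262.8, 140.2]
ee_rot: [0.785, -0.619, -0.006, 0.002]
contact_force: [-0.2, -0.0, 0.5]
gripper_width: 65.1
grasp_force: 0.0
yaw -166.5 pos [ 528.1 -262.8  140.2] row [ 4.7 -2.9 70.1] [ 0.01   0.006 -0.009] t 6.1
```

Those wrist points sit about 6 mm off, and the arm was still settling when I took them. I'll let it settle and remeasure.

```bash
echo '[[[0, 0, 0], [0, 0, 0]], [[0, 0, 0], [0, 0, 0]], [[0, 0, 0], [0, 0, 0]]]' | python3 jog.py | grep posi
python3 - <<'E'
from h import *
C=cam("wrist");w=eyes.get_image("wrist")
b=blobs(w,(22,150,120),(35,255,255),(0,0,560,420),200)[:2];print(b)
x,y,ww,hh=b[0][2]
print(plane(C,b[0][1],106),plane(C,(x+ww/2,y+hh-ww/2),115))
cv2.imwrite("pics/w3.png",w)
delta((531.2,-266.5,70),14)
E
```

```text
position: [532.5, -263.8, 147.8]
[(2404, [282.48, 246.08], [259, 216, 48, 61])]
[ 531.19306976 -269.05448945  106.        ] [ 531.04703979 -269.19471906  115.        ]
yaw -166.4 pos [ 532.3 -263.8  147.7] row [ 2.3  1.9 77.7] [-0.003 -0.002 -0.007] t 6.45
```

View pics/w3.png

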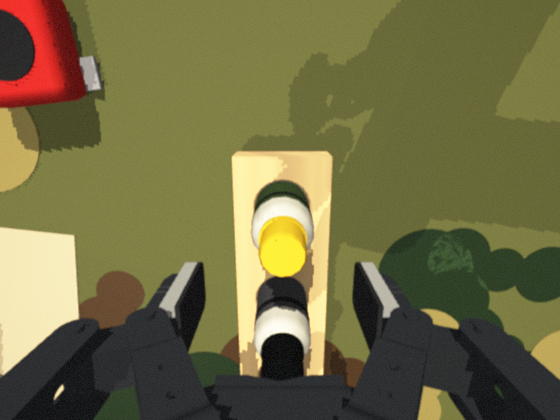

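Settled, the wrist view puts the cap at (282,246), which is (531,-269); the fixed cameras gave (531,-266). I'll take -267.5 and descend.

Converted, 77 mm is 0.077, 60 mm is 0.06, -0.007 rad is -0.0022.

```bash
echo '[[[0.003, 0.002, 0.04], [0, 0, -0.0022]], [[0.003, 0.002, 0.06], [0, 0, -0.0022]], [[0.003, 0.002, 0.077], [0, 0, -0.0022]], [[0.003, 0.002, 0.077], [0, 0, -0.0022]], [[0.003, 0.002, 0.077], [0, 0, -0.0022]], [[0.003, 0.002, 0.077], [0, 0, -0.0022]]]' | python3 jog.py
python3 -c "
from h import *
delta((531.2,-267.5,70),14)"
```

```text
clock: 7.05
position: [531.3, -267.4, 70.7]
ee_rot: [0.788, -0.616, 0.001, -0.001]
contact_force: [-0.1, 0.5, 0.7]
gripper_width: 65.1
grasp_force: 0.0
yaw -166.0 pos [ 531.3 -267.4   70.7] row [0.1 0.1 0.7] [-0.003 -0.002 -0.   ] t 7.05
```

Converted, -150 mm is -0.15, -110 mm is -0.11.

```bash
echo '[[[0, 0, 0], [0, 0, 0]], [[0, 0, 0], [0, 0, 0]], [[0, 0, 0], [0, 0, 0]], [[0, 0, 0], [0, 0, 0]], [[0, 0, 0], [0, 0, 0]], [[0, 0, 0], [0, 0, 0]], [[0, 0, 0], [0, 0, 0]], [[0, 0, 0], [0, 0, 0]]]' | python3 jog.py 30
echo '[[[0, 0, -0.01], [0, 0, 0]], [[0, 0, -0.025], [0, 0, 0]], [[0, 0, -0.04], [0, 0, 0]], [[0, 0, -0.07], [0, 0, 0]], [[0, 0, -0.11], [0, 0, 0]], [[0, 0, -0.15], [0, 0, 0]], [[0, 0, -0.15], [0, 0, 0]], [[0, 0, -0.15], [0, 0, 0]], [[0, 0, -0.15], [0, 0, 0]]]' | python3 jog.py
python3 -c "
from h import *
delta((547,191,220),14)"
```

```text
clock: 7.85
position: [531.0, -267.3, 70.3]
ee_rot: [0.788, -0.616, 0.001, -0.0]
contact_force: [0.2, 1.0, 6.5]
gripper_width: 36.5
grasp_force: 59.9
clock: 8.75
position: [529.0, -266.7, 217.5]
ee_rot: [0.788, -0.616, -0.002, 0.0]
contact_force: [0.2, -0.2, -1.1]
gripper_width: 36.5
grasp_force: 60.3
yaw -166.1 pos [ 529.  -266.7  217.5] row [-439.9 -127.7   -1.9] [ 0.003  0.002 -0.001] t 8.75
```

Converted, -440 mm is -0.44, -128 mm is -0.128.

```bash
echo '[[[-0.025, -0.007, 0], [0, 0, 0]], [[-0.065, -0.019, 0], [0, 0, 0]], [[-0.44, -0.128, 0], [0, 0, 0]], [[-0.44, -0.128, 0], [0, 0, 0]], [[-0.44, -0.128, 0], [0, 0, 0]], [[-0.44, -0.128, 0], [0, 0, 0]], [[-0.44, -0.128, 0], [0, 0, 0]], [[-0.44, -0.128, 0], [0, 0, 0]], [[-0.44, -0.128, 0], [0, 0, 0]], [[-0.44, -0.128, 0], [0, 0, 0]]]' | python3 jog.py
echo '[[[-0.02, -0.006, 0], [0, 0, 0]], [[-0.02, -0.006, 0], [0, 0, 0]], [[-0.02, -0.006, 0], [0, 0, 0]], [[-0.02, -0.006, 0], [0, 0, 0]], [[-0.02, -0.006, 0], [0, 0, 0]]]' | python3 jog.py
python3 - <<'E'
from h import *
delta((547,191,170),14)
a=eyes.get_image("top");b=eyes.get_image("scene");w=eyes.get_image("wrist")
A=[cv2.resize(i[y:y+100,x:x+100],None,fx=4,fy=4,interpolation=2) for i,x,y in((a,145,205),(b,235,85))]
cv2.imwrite("pics/hold.png",np.hstack(A));cv2.imwrite("pics/w4.png",w)
E
```

```text
clock: 9.75
position: [547.1, 193.0, 217.0]
ee_rot: [0.788, -0.615, -0.001, 0.002]
contact_force: [1.3, -0.7, 0.7]
gripper_width: 36.4
grasp_force: 60.3
clock: 10.25
position: [549.2, 210.2, 218.9]
ee_rot: [0.787, -0.617, -0.0, 0.0]
contact_force: [-0.1, 0.7, -1.3]
gripper_width: 36.6
grasp_force: 60.3
yaw -166.1 pos [549.2 210.2 218.9] row [18.1  6.7 48.9] [ 0.001 -0.    -0.003] t 10.25
```

View pics/w4.png

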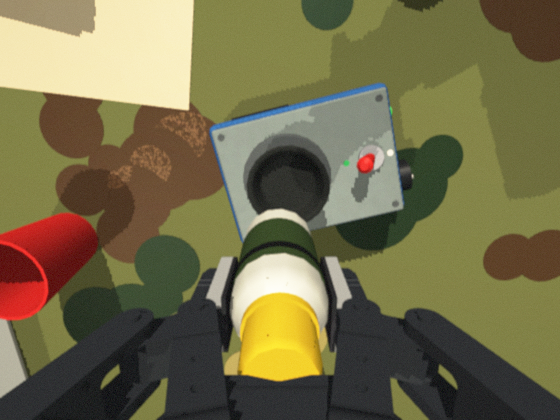

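The wrist view shows the bottle held upright, the cup ahead of it at about (289,182), and the bat leaning toward the cup (on). I'll measure the deck and rim from this view.

Run:
```python
from h import *
C=cam("wrist");w=cv2.imread("pics/w4.png")
P=[plane(C,p,60)[:2].round(1) for p in((212,129),(383,85),(403,206))];print(P)
print("centre from diag",(P[0]+P[2])/2,"axis",np.degrees(np.arctan2(*(P[0]-P[1])[::-1])))
print("sides",np.linalg.norm(P[0]-P[1]),np.linalg.norm(P[1]-P[2]))
g=cv2.cvtColor(w[120:215,225:345],cv2.COLOR_BGR2GRAY);m=(g<62).astype(np.uint8)
n,l,s,c=cv2.connectedComponentsWithStats(m);k=1+s[1:,4].argmax();print(s[k],c[k]+[225,120])
for z in(98,):print("rim",[plane(C,p,z).round(1) for p in((247,180),(331,180),(289,136))])
for X in((547,191,98),(549.2,210.2,156.9)):print(cv2.projectPoints(np.array([X],float),cv2.Rodrigues(C[1])[0],C[2],C[0],None)[0].round())
```

```text
[array([613.5, 168.9]), array([492.1, 104.8]), array([444.2, 192.6])]
centre from diag [528.85 180.75] axis 27.834349194392576
sides 137.2835387073046 100.01624867990202
[  22   26   83   69 4501] [288.4501222  181.09486781]
rim [array([576.1, 194. ,  98. ]), array([517.5, 179.5,  98. ]), array([554.6, 156.7,  98. ])]
[[[287. 186.]]]
[[[278. 239.]]]
```

View pics/hold.png

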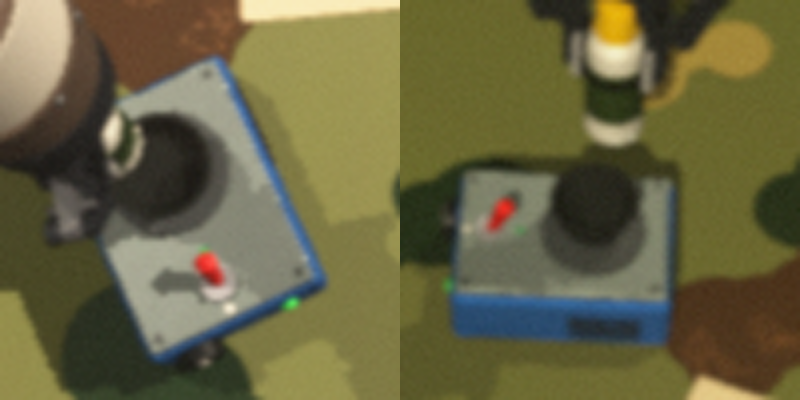

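Both crops agree: bat toward the cup, bottle upright and above the rim. The cup centre is about (547,190). Moving above it.

Converted, 43 mm is 0.043, 40 mm is 0.04, -0.003 rad is -0.001.

```bash
echo '[[[0.01, 0.004, 0], [0, 0, -0.001]], [[0.019, 0.006, 0.02], [0, 0, -0.001]], [[0.019, 0.006, 0.04], [0, 0, -0.001]], [[0.019, 0.006, 0.043], [0, 0, -0.001]], [[0.019, 0.006, 0.043], [0, 0, -0.001]], [[0.019, 0.006, 0.043], [0, 0, -0.001]], [[0.019, 0.006, 0.043], [0, 0, -0.001]]]' | python3 jog.py
python3 - <<'E'
from h import *
delta((547,190,150),14)
C=cam("wrist");p=arm.read_state()["position"];w=eyes.get_image("wrist");cv2.imwrite("pics/w5.png",w)
R=Ro.from_quat(arm.read_state()["ee_rot"]).as_matrix()
for o in((0,0,62),(19,0,62),(19,0,35)):print(o,cv2.projectPoints((p+R@np.array(o,float))[None],cv2.Rodrigues(C[1])[0],C[2],C[0],None)[0].round(1))
print(cv2.projectPoints(np.array([[547,190,98.],[547+31*R[0,0],190+31*R[1,0],98],[547+31*R[0,1],190+31*R[1,1],98],[547-31*R[0,1],190-31*R[1,1],98]]),cv2.Rodrigues(C[1])[0],C[2],C[0],None)[0].round(1).tolist())
E
```

```text
clock: 11.1
position: [548.6, 192.1, 177.2]
ee_rot: [0.789, -0.615, 0.0, -0.001]
contact_force: [-0.4, -0.3, -0.5]
gripper_width: 36.3
grasp_force: 60.3
yaw -165.9 pos [548.6 192.1 177.2] row [ 1.6  2.1 27.2] [-0.002  0.001  0.003] t 11.1
(0, 0, 62) [[[277.5 240. ]]]
(19, 0, 62) [[[277.5 208.2]]]
(19, 0, 35) [[[277.4 224. ]]]
[[[281.1, 227.2]], [[281.2, 177.9]], [[331.1, 227.2]], [[231.1, 227.1]]]
```

View pics/w5.png

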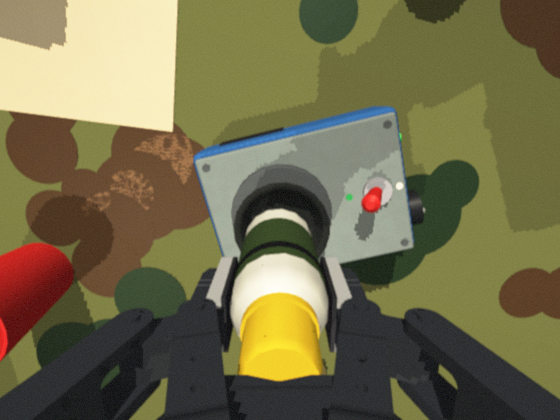

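The bottle's far bottom edge is at (278,209), as expected for upright. The rim spans 232–332 px with its far edge at row 181, so the cup centre is about (546.7,191). Lowering.

Converted, 22 mm is 0.022, 18 mm is 0.018.

```bash
echo '[[[0.0005, 0.002, 0.006], [0, 0, 0]], [[0.0005, 0.002, 0.012], [0, 0, 0]], [[0.0005, 0.002, 0.018], [0, 0, 0]], [[0.0005, 0.002, 0.022], [0, 0, 0]], [[0.0005, 0.002, 0.022], [0, 0, 0]], [[0.0005, 0.002, 0.022], [0, 0, 0]]]' | python3 jog.py| grep -E 'posi|contact'
echo '[[[0, 0, 0.002], [0, 0, 0]], [[0, 0, 0.004], [0, 0, 0]], [[0, 0, 0.004], [0, 0, 0]], [[0, 0, 0.004], [0, 0, 0]]]' | python3 jog.py| grep -E 'posi|contact'
python3 -c "
from h import *
delta((546.7,191,148),14)"
```

```text
position: [546.2, 190.8, 153.9]
contact_force: [-0.0, -0.3, -0.3]
position: [546.2, 190.8, 150.0]
contact_force: [-0.2, 0.7, -1.1]
yaw -165.9 pos [546.2 190.8 150. ] row [-0.1 -0.6  2. ] [-0.     0.     0.002] t 12.15
```

Converted, 2 mm is 0.002, 1 mm is 0.001.

```bash
for k in 1 2 3; do echo '[[[0, 0, 0.001], [0, 0, 0]], [[0, 0, 0.002], [0, 0, 0]], [[0, 0, 0.002], [0, 0, 0]], [[0, 0, 0.002], [0, 0, 0]]]' | python3 jog.py| grep -E 'posi|contact'; done
```

```text
position: [546.3, 190.8, 148.3]
contact_force: [-0.3, 0.2, 1.6]
position: [546.3, 190.8, 146.4]
contact_force: [-1.4, -0.4, 4.5]
position: [546.3, 190.8, 144.5]
contact_force: [-2.5, 0.7, 5.8]
```

Converted, 2 mm is 0.002, 1 mm is 0.001.

```bash
for k in 1; do echo '[[[0, 0, 0.001], [0, 0, 0]], [[0, 0, 0.002], [0, 0, 0]], [[0, 0, 0.002], [0, 0, 0]], [[0, 0, 0.002], [0, 0, 0]]]' | python3 jog.py| grep -E 'posi|contact|width'; done;  for k in 1 2 ; do echo '[[[0, 0, 0.001], [0, 0, 0]], [[0, 0, 0.001], [0, 0, 0]], [[0, 0, 0.001], [0, 0, 0]]]' | python3 jog.py| grep -E 'posi|contact'; done
```

```text
position: [546.3, 190.8, 142.8]
contact_force: [-3.2, -0.0, 8.1]
gripper_width: 36.6
position: [546.3, 190.8, 141.9]
contact_force: [-2.3, 0.2, 7.5]
position: [546.4, 190.8, 141.1]
contact_force: [-2.6, -0.2, 9.5]
```

```bash
for k in 1 2 3; do echo '[[[0, 0, 0.001], [0, 0, 0]], [[0, 0, 0.001], [0, 0, 0]], [[0, 0, 0.001], [0, 0, 0]]]' | python3 jog.py| grep -E 'posi|contact'; done
```

```text
position: [546.4, 190.8, 140.2]
contact_force: [-2.7, -0.4, 9.1]
position: [546.4, 190.8, 140.1]
contact_force: [-4.3, -0.8, 14.2]
position: [546.4, 190.8, 140.1]
contact_force: [-6.4, -0.4, 17.1]
```

The stop was met at TCP z 140.1: the last millimetre added force but no travel. I'll ease off to just above the spring force and relieve the small side load.

Converted, -0.8 mm is -0.0008, 0.7 mm is 0.0007.

```bash
echo '[[[0, 0.0005, -0.0008], [0, 0, 0]], [[0, 0.0007, -0.0008], [0, 0, 0]], [[0, 0.0007, -0.0008], [0, 0, 0]], [[0, 0.0007, -0.0008], [0, 0, 0]]]' | python3 jog.py| grep -E 'posi|contact'; echo '[[[0, 0, 0], [0, 0, 0]], [[0, 0, 0], [0, 0, 0]], [[0, 0, 0], [0, 0, 0]], [[0, 0, 0], [0, 0, 0]], [[0, 0, 0], [0, 0, 0]]]' | python3 jog.py
```

```text
position: [546.3, 190.8, 140.1]
contact_force: [-3.4, -0.7, 13.6]
clock: 16.15
position: [546.3, 190.8, 140.1]
ee_rot: [0.789, -0.614, 0.001, -0.001]
contact_force: [-2.9, -0.6, 13.9]
gripper_width: 36.4
grasp_force: 61.4
```

Run:
```python
from h import *
b=eyes.get_image("scene");o=cv2.imread("pics/scene0.png")
print(blobs(b,(0,150,90),(6,255,255),(245,125,270,150)))
for n,(x,y) in dict(tin=(224,196),white=(201,214),black=(189,243),tape=(237,349),cup=(371,142),hull=(335,245)).items():
    print(n,int(cv2.absdiff(b,o)[y-12:y+12,x-12:x+12].mean()))
F=[]
for _ in range(4):
    eyes.get_image("scene");s=arm.read_state();F.append((s["contact_force"].round(1).tolist(),s["position"][2].round(2)))
print(F,s["clock"]);arm.job_done()
```

```text
[(27, [259.96, 137.85], [257, 135, 7, 7])]
tin 6
white 3
black 2
tape 1
cup 2
hull 1
[([-3.7, -0.9, 13.7], np.float64(140.16)), ([-3.5, -0.3, 12.5], np.float64(140.15)), ([-2.8, -0.8, 13.5], np.float64(140.15)), ([-3.6, -0.3, 13.1], np.float64(140.14))] 16.4
the job is handed in; nothing more can be done
```

I handed the job in at 16.4 s: the mixer is switched on and the yellow-capped bottle is in the rubber cup, still gripped and pressing the head against its stop at about 13 N, and a final camera check found nothing else on the bench moved.

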